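# Level a balancing stand and bring the pulley's line to the top

## Robot

A 6-joint arm with a two-finger parallel gripper is mounted at the origin on the work surface. World frame = base frame: x ahead of the robot, y to its left, z up, the work surface at z = 0. Lengths are in mm, angles in rad, forces in N, time in s.
With the tool pointing down it reaches from about 425 to 925 mm from the base axis. Payload 12.5 kg.
Tool frame: the origin (TCP) lies on the centre line of the jaws, within the pads' length; the fingertips stand 25 mm ahead of it and the grasp point (between the pads) lies 6 mm ahead of it (nose_length is the distance from the TCP to the fingertips, in mm); z points along the fingers, y is the line along which they close (so a half turn about z gives the same grasp; the last joint's range is limited). The gripper opens to 85 mm and grips with 20 to 120 N. Pads are 22 mm wide; open, the fingers measure 114 mm over their backs; the gripper's body (76 mm by 85 mm) begins 54 mm behind the grasp point. The pads swing forward as they close: fully open they stand 13 mm farther back than shut.
Start: joints at [-1.328, 0.491, 1.559, -0, 1.092, -0.106], TCP at [213.629, -587.371, 256.327] pointing down, gripper open.
Joint ranges: [-3.1, 3.1], [-0.84, 2.19], [0.05, 2.79], [-1.13, 4.28], [0.06, 2.93], [-2.69, 2.69]. Speed limits (rad/s): [2.22, 2.22, 2.79, 3.14, 3.14, 3.14].

## Interface

Orientations are given as a rotation vector (axis times angle).
In Python, from plant import * gives the robot as it stands.
- The arm moves only by the tool arm_command, never from a script. Its arguments are lists of equal length, an entry for each row: "claw": the gripper command: -1 is shut, 1 is fully open, values between are in proportion; "offset": the shift along the tool's x, y, z in units of 75 cm (1.0 is 75 cm), a list of three; "turn": the turn about the tool's z in units of 90 degrees (1.0 is 90 degrees). In form: {"claw": [claw, ...], "offset": [[x, y, z], ...], "turn": [turn, ...]}. A call has 1 to 10 rows; each row is the pose to reach, as a shift and turn from the pose commanded when the call began, along the tool's axes at that moment; what a row does not reach only later rows make up. A row lasts 1/12 s, in which the tool goes at most 41.7 mm and 7.16 degrees, less where a joint would pass 70% of its speed; a pose out of reach is approached as far as the arm can. A call with a number of a shift or a turn outside -1 to 1 is refused whole. A call with a gripper value outside its range is refused whole. The fingers move at their own pace and stop on an object; "grip_force" is the grip in N (left out, the last holds). Time passes only in rows, so rows that repeat a pose let the fingers close. It gives the time, the measured TCP pose, the force, the opening and the grip force at its end, in the units of the state.
- sense(): the state, without advancing time (a new reading comes with each control period).
- capture(name): name is "scene" or "top" or "wrist"; returns a dict with "pixels" (480x640x3 uint8, red, green, blue), "fx", "fy", "cx", "cy" (pixels), "origin" and "orientation" of the camera in the world. Camera axes: x right, y down, z forward; pixel columns grow to the right and rows downward; lengths in mm; the calibration is good to about 2 mm. The wrist camera is an equidistant fisheye: a pixel r from the principal point sees the ray r / f radians off the axis. A picture is of the moment at which its call begins. There is no depth.
- job_done(): hands the job in; it is judged then, once.
The state is a dict: "time_s": time; "joints": joint angles; "dq": joint speeds; "tau": joint torques, N m; "position": TCP position; "tool_rot": TCP orientation; "force": force on the tool from outside, world axes, zero at the start; "wrist_torque": the same for the moment, N m; "grip_width": finger opening in mm; "finger_force": force on a finger pad.
Only numpy, scipy, OpenCV 4.12 (cv2) and the standard library are available. Lean on these libraries where they do the work, as an engineer would, in place of code of your own. Each camera call takes 0.05 s, during which the arm holds its last target. There are 200 camera calls.

## Task

Get the balancing stand ready for a static balance check: first, while the brake still holds the pulley, turn the stand's two black foot-screw knobs until the bubble of each of its two level vials sits wholly between the vial's two black lines. Then push the brake's cross handle away from the pulley until the brake is fully off, and stroke the freed pulley round by its rim until the black painted line across the rim is straight up at the top; leave it standing still there, with the stand still level. Leave the gauge, the handheld calibrator and the spanner where they lie.

Things in the scene. Friction and masses are not known exactly. Their poses are not given: they have to be found in the camera images.
- stand: Balancing stand, fixed to the bench: grey plate 250 x 420 mm, its top 45 mm up, with two low uprights (bearing discs to 131 mm high) holding the pulley's axle. Origin on the bench below the pulley's centre; x points away from the robot, square to the axle; y along the axle, to the left; z up. Feet at x, y = -70, -170 (fixed), -70, +170 (left screw), +100, -170 mm (right screw).
- screw_left_grip (a point): Left foot screw: round ribbed black knob, diameter 46 mm, from 80 to 110 mm above the bench, on a vertical axis; neither rises nor sinks. Point on the axis 97 mm up, the height to grip. Clockwise from above moves the cross vial's bubble along the stand's +y by 10 mm per rad, counter-clockwise along -y. Needs 0.12 N m, stays put. Starts 0.75 to 1.4 rad from level; stops at 2 rad.
- screw_right_grip (a point): Right foot screw: the same kind of knob at the same height, at the plate's far right corner; point on its axis, 97 mm above the bench. Clockwise from above moves the long vial's bubble along the stand's +x by 20 mm per rad, counter-clockwise along -x. Needs 0.12 N m, stays where left. Starts 0.5 to 1.05 rad from level; stops at 1.4 rad.
- vial_cross_centre (a point): Middle of the cross vial, at the plate's far left corner, its tube along the stand's y (aluminium housing 112 x 26 mm, 16 mm high, green face 96 mm long), in the bubble's plane, 63 mm above the bench. Two black lines across the tube stand 17 mm either side of this point. It shows the left screw's work.
- bubble_cross_centre (a point): Centre of the cross vial's white bubble, 24 mm long, which slides along the stand's y with the left screw at once, and with nothing else. Level when it lies wholly between the two black lines: centre within 5 mm of the vial's middle.
- vial_long_centre (a point): Middle of the long vial, the same size, nearer the robot than the cross vial, its tube along the stand's x; 63 mm above the bench. Two black lines across the tube stand 17 mm either side of this point. It shows the right screw's work.
- bubble_long_centre (a point): Centre of the long vial's white bubble, 24 mm long, which slides along the stand's x with the right screw at once, and with nothing else. Level when it lies wholly between the two black lines: centre within 5 mm of the vial's middle.
- brake (a joint): Angle of the brake lever, rad: 0 = on, as at the start (rubber shoe against the far side of the pulley's rim); 0.35 = fully off, at its stop (more than 0.25 counts as off). It tips away from the pulley, towards the stand's +x, about a pivot along the stand's y. Stiff, about 14 N at the handle, and stays where left.
- brake_handle (a point): Centre of the brake lever's cross handle: a black round bar 70 mm long along the stand's y, diameter 20 mm. It stands 140 mm above its pivot: at the stand's x = 112 mm, 206 mm above the bench when on; at x = 160 mm and 8 mm lower when fully off. At its height 50 mm or more is free between it and the pulley.
- pulley: Aluminium belt pulley: rim diameter 150 mm, face 96 mm wide. Origin at its centre, 130 mm above the bench; the rim's top is 205 mm up. y along the axle, as the stand's; its own z points from the centre to the black line, so straight up = line at the top. Unbraked it spins freely (drag 0.03 N m, inertia 0.0045 kg m2, balanced): coasts a little, then stands. A fingertip pressing some 5 N carries it.
- line_mark (a point): Middle of the black painted line, 8 mm wide, straight across the rim's outer face and 12 mm down the rim's two edges; 75 mm from the pulley's centre. At the start it is anywhere except within 0.9 rad of the top, often out of sight underneath or behind.
- gauge_mid (a point): Bystander: a pressure gauge lying on its back, diameter 100 mm, 40 mm high; point at its centre. Not to be moved.
- calibrator_mid (a point): Bystander: a black handheld calibrator with keys and screen, 190 x 90 x 36 mm; point at its centre. Not to be moved.
- spanner_mid (a point): Bystander: a steel spanner, 190 mm long, lying flat; point at its middle. Not to be moved.

How it is judged:
By the outcome, as a careful person would: the job done as asked, in the order asked, and still so for the second after the job is handed in, with the robot touching nothing.
It also fails if it takes over 72 s, if anything falls off the work surface, if the arm or the gripper's body presses on something with over 40 N, if the wrist force passes 120 N, or if a joint passes its speed limit or range.

## Working session

There is one attempt and no reset: what is moved stays moved. The work goes in short steps, Python scripts to look and compute and a tool call to move; the robot and the scene stay as the last step left them, time stands still between calls to the robot, and variables do not carry over. Pictures are saved under pics/ and viewed, at most 10 in all, crops included, and the job is handed in when it is done.

Besides the shell and the picture viewer there is one more tool, called after ">>>" by a JSON object that holds its "op" and its "data", one argument or row to a line. arm_command: Moves the arm, as the interface text tells. Its arguments: {"type":"object","properties":{"claw":{"type":"array"},"offset":{"type":"array"},"turn":{"type":"array"},"grip_force":{"type":"number"}},"required":["claw","offset","turn"]}

```bash
mkdir -p pics; ls
cat > h.py <<'E'
from plant import *
import numpy as np, cv2
from scipy.spatial.transform import Rotation as R
def rot(o):
    o=np.array(o,float); return o if o.shape==(3,3) else (R.from_rotvec(o).as_matrix() if o.shape==(3,) else R.from_quat(o).as_matrix())
def snap(n,f):
    c=capture(n); cv2.imwrite('pics/'+f+'.png',c['pixels'][:,:,::-1]); return c
def world(c,u,v,z):
    x,y=(u-c['cx'])/c['fx'],(v-c['cy'])/c['fy']
    d=rot(c['orientation'])@np.array([x,y,1]); o=np.array(c['origin']); return o+d*(z-o[2])/d[2]
def proj(c,p):
    q=rot(c['orientation']).T@(np.array(p)-np.array(c['origin'])); return c['cx']+c['fx']*q[0]/q[2],c['cy']+c['fy']*q[1]/q[2]
E
python3 - <<'E'
from h import *
import pickle
for n in('scene','top'):
    c=snap(n,n+'0'); pickle.dump(c,open(n+'.pkl','wb')); print(n,c['fx'],c['cx'],c['cy'],c['origin'],c['orientation'])
print(sense())
E
```

```text
pics
scene 459.8009651971949 312.2057501052518 246.95183796815718 [1244.45484733  566.28073935  790.89243513] [-1.08265845 -2.24527113  1.17456222]
top 557.4970935900224 318.83719985291697 240.92412279639143 [ 470.63936002   20.1709604  1611.93238369] [-2.17050281  2.2248964  -0.04777854]
{'time_s': 0.1, 'joints': array([-1.32758389e+00,  4.91487683e-01,  1.55935237e+00, -1.42106712e-05,
        1.09168726e+00, -1.05618780e-01]), 'dq': array([ 3.85551694e-04, -1.44500364e-03, -5.55125165e-04, -4.05823098e-05,
       -2.99801188e-04,  1.10611085e-03]), 'tau': array([ 4.16201045e-03, -6.19447231e+01, -2.62024587e+01, -2.34189713e-05,
        2.90344258e-03, -2.10556982e-05]), 'position': array([ 213.59478689, -587.20383223,  255.80581356]), 'tool_rot': array([-3.09300954e+00, -5.45017354e-01,  1.20646240e-04]), 'force': array([0.2366829 , 0.44887472, 0.25755455]), 'wrist_torque': array([ 0.00198562, -0.04970359, -0.01552376]), 'finger_force': 0.0, 'grip_width': 85.44190504974068}
```

View pics/top0.png

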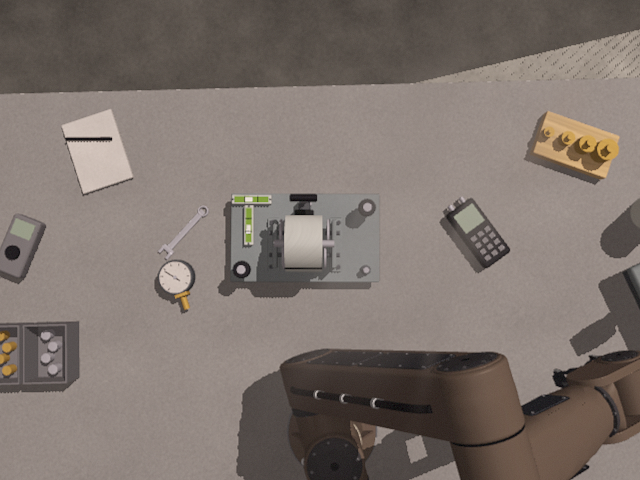

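View pics/scene0.png

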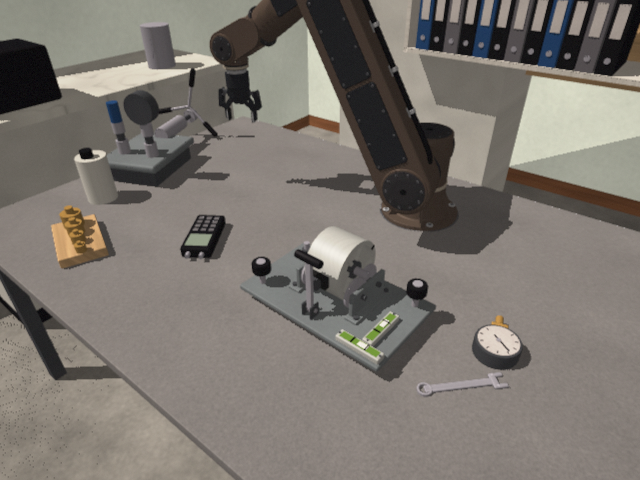

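The top view shows the stand at about (305,238), with the left knob at (241,270), the right knob at (367,207), the vials at the upper left and the brake bar at (303,197). I'll enlarge it.

Run:
```python
import cv2
a=cv2.imread('pics/top0.png')[185:290,222:388]; cv2.imwrite('pics/c1.png',cv2.resize(a,None,fx=4.8,fy=4.8,interpolation=cv2.INTER_CUBIC))
```

```text
(no output)
```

View pics/c1.png

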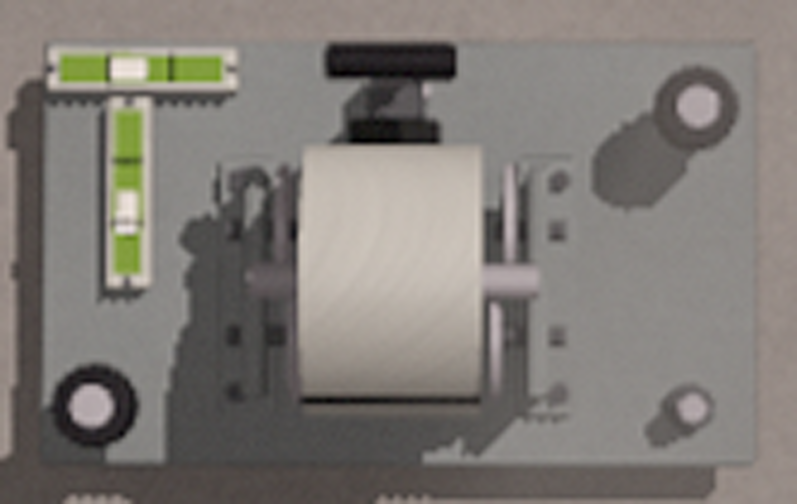

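```bash
cat >> h.py <<'E'
import pickle
def T(x,y,c): return world(c,222+x/4.8,185+y/4.8,0)
E
python3 - <<'E'
from h import *
c=pickle.load(open('top.pkl','rb'))
W=lambda x,y,z: world(c,222+(x+.5)/4.8-.5,185+(y+.5)/4.8-.5,z)
L=W(91,405,110);Rr=W(697,105,110); F=W(692,407,85)
print('L',L,'R',Rr,'F',F)
# stand frame: left (-70,170), right (100,-170)
a=np.array([170,-340.]); b=(Rr-L)[:2]; th=np.arctan2(b[1],b[0])-np.arctan2(a[1],a[0]); print('yaw',th,np.hypot(*b),np.hypot(*a))
M=np.array([[np.cos(th),-np.sin(th)],[np.sin(th),np.cos(th)]])
O=(L+Rr)[:2]/2-M@np.array([15,0]); print('O',O)
print('bar',W(391,61,206))
S=lambda x,y,z: M.T@(W(x,y,z)[:2]-O)
for n,x,y,z in [('crossbub',128,68,63),('cl1',107,68,63),('cl2',170,68,63),('cend',47,68,61),('cend2',238,68,61),('longb',125,213,63),('l1',127,160,63),('l2',125,221,63),('e1',127,97,61),('e2',126,288,61),('line',391,400,130),('bar',391,61,206),('rimR',482,270,205),('rimL',300,270,205)]: print(n,S(x,y,z).round(1))
print(sense()['position'],R.from_rotvec(sense()['tool_rot']).as_matrix().round(3))
E
```

```text
L [468.03086751 234.18712998 110.        ] R [ 628.35427147 -110.27258925  110.        ] F [ 458.39325757 -104.66161242   85.        ]
yaw -0.028032821816172282 379.94222195128066 380.13155617496426
O [533.1984629   62.37770762]
bar [645.60176073  58.83084341 206.        ]
crossbub [125.6 157. ]
cl1 [125.5 169.2]
cl2 [125.7 132.5]
cend [125.7 204.4]
cend2 [126.   93.2]
longb [ 41.1 158. ]
l1 [ 71.9 157.1]
l2 [ 36.4 157.9]
e1 [108.9 157.7]
e2 [ -2.4 157.2]
line [-66.5   1.1]
bar [112.5  -0.4]
rimR [  2.2 -48.8]
rimL [ 1.9 47. ]
[ 213.59478689 -587.20383223  255.80581356] [[ 0.94   0.342 -0.   ]
 [ 0.342 -0.94   0.001]
 [ 0.    -0.001 -1.   ]]
```

>>> {"op": "arm_command", "data": {
  "claw": [1,1,1,1,1,1,1,1,1,1],
  "offset": [
    [0.737,-0.409,0.075],
    [0.737,-0.409,0.075],
    [0.737,-0.409,0.075],
    [0.737,-0.409,0.075],
    [0.737,-0.409,0.075],
    [0.737,-0.409,0.075],
    [0.737,-0.409,0.075],
    [0.737,-0.409,0.075],
    [0.737,-0.409,0.075],
    [0.737,-0.409,0.075]
  ],
  "turn": [0,0,0,0,0,0,0,0,0,0],
  "grip_force": 40
}}

```text
time_s: 0.93
position: [486.8, -272.3, 219.1]
tool_rot: [-3.094, -0.545, 0.0]
force: [0.6, 0.3, -0.1]
grip_width: 85.3
finger_force: 0.0
```

```bash
cat >> h.py <<'E'
def go(p):
    s=sense(); Rm=R.from_rotvec(s['tool_rot']).as_matrix(); o=Rm.T@(np.array(p)-s['position'])/750
    print('t',round(s['time_s'],2),'pos',s['position'].round(1),'yaw',round(np.arctan2(Rm[1,0],Rm[0,0]),3),'q6',s['joints'][5].round(2),'F',s['force'].round(1),'w',round(s['grip_width'],1),'| off',o.round(4),'z',Rm[:,2].round(3))
# stand->world
TH=-0.028; O=np.array([533.2,62.4])
def sw(x,y,z): return np.array([O[0]+x*np.cos(TH)-y*np.sin(TH),O[1]+x*np.sin(TH)+y*np.cos(TH),z])
E
python3 -c "
from h import *
go([628.4,-110.3,103])"
```

```text
t 0.93 pos [ 486.8 -272.3  219.1] yaw 0.349 q6 0.59 F [ 0.6  0.3 -0.1] w 85.3 | off [ 0.2513 -0.1384  0.1548] z [-0.  0. -1.]
```

>>> {"op": "arm_command", "data": {
  "claw": [1,1,1,1,1,1,1,1,1,1],
  "offset": [
    [0.2513,-0.1384,0.065],
    [0.2513,-0.1384,0.065],
    [0.2513,-0.1384,0.065],
    [0.2513,-0.1384,0.065],
    [0.2513,-0.1384,0.065],
    [0.2513,-0.1384,0.065],
    [0.2513,-0.1384,0.065],
    [0.2513,-0.1384,0.065],
    [0.2513,-0.1384,0.065],
    [0.2513,-0.1384,0.065]
  ],
  "turn": [0,0,0,0,0,0,0,0,0,0]
}}

```text
time_s: 1.77
position: [626.9, -113.4, 171.0]
tool_rot: [3.094, 0.543, 0.0]
force: [-1.2, 0.2, 0.2]
grip_width: 85.2
finger_force: 0.0
```

```bash
python3 -c "
from h import *
go([628.4,-110.3,103]); snap('wrist','w1')"
```

```text
t 1.77 pos [ 626.9 -113.4  171. ] yaw 0.347 q6 0.94 F [-1.2  0.2  0.2] w 85.2 | off [ 0.0033 -0.0033  0.0907] z [ 0. -0. -1.]
```

View pics/w1.png

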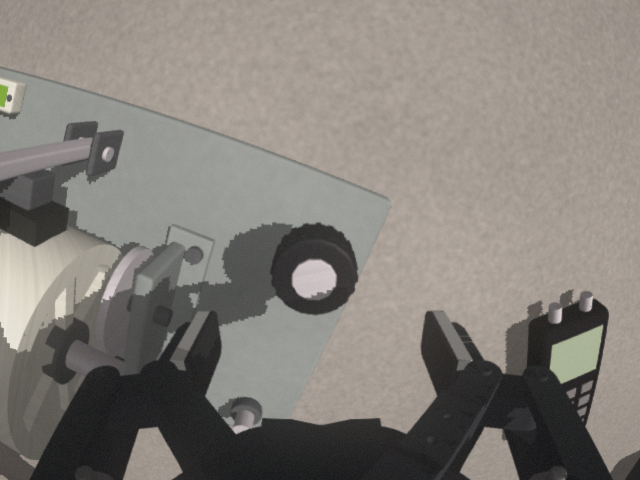

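The wrist view shows the knob at about (315,270), centred between the fingers. I'll descend and grip.

>>> {"op": "arm_command", "data": {
  "claw": [1,1,1,1,-1,-1,-1,-1,-1,-1],
  "offset": [
    [0,0,0.04],
    [0,0,0.08],
    [0,0,0.09],
    [0,0,0.09],
    [0,0,0.09],
    [0,0,0.09],
    [0,0,0.09],
    [0,0,0.09],
    [0,0,0.09],
    [0,0,0.09]
  ],
  "turn": [0,0,0,0,0,0,0,0,0,0],
  "grip_force": 40
}}

```text
time_s: 2.65
position: [626.9, -109.7, 105.2]
tool_rot: [-3.091, -0.545, 0.0]
force: [-7.3, 17.1, 13.7]
grip_width: 45.0
finger_force: 39.9
```

>>> {"op": "arm_command", "data": {
  "claw": [-1,-1,-1,-1,-1,-1,-1,-1,-1],
  "offset": [
    [0,0,0],
    [0,0,0],
    [0,0,0],
    [0,0,0],
    [0,0,0],
    [0,0,0],
    [0,0,0],
    [0,0,0],
    [0,0,0]
  ],
  "turn": [0.07,0.14,0.21,0.28,0.35,0.4,0.4,0.4,0.4]
}}

```text
time_s: 3.4
position: [626.9, -109.7, 105.2]
tool_rot: [-3.109, 0.437, 0.001]
force: [-6.7, 16.6, 14.2]
grip_width: 45.2
finger_force: 39.9
```

```bash
cat >> h.py <<'E'
def bub(f):
    c=snap('top',f); g=c['pixels'].astype(int)
    # sample brightness profile along the tubes
    for n,P,rg,k in(('cross',lambda t:sw(125.7,t,63),np.arange(105,195,1.),149.5),('long',lambda t:sw(t,157.5,63),np.arange(8,99,1.),53.5)):
        uv=np.array([proj(c,P(t)) for t in rg]).astype(np.float32)
        p=cv2.remap(c['pixels'],uv[None,:,0],uv[None,:,1],cv2.INTER_LINEAR)[0].astype(float)
        b=p[:,2]; m=b>110; d=p[:,1]<90
        print(n,'bubble',(rg[m].min(),rg[m].max(),rg[m].mean()) if m.any() else None,'dark',rg[d],'mid',k)
E
python3 -c "
from h import *
go([0,0,0]);bub('t1')"
```

```text
t 3.4 pos [ 626.9 -109.7  105.2] yaw -0.279 q6 1.57 F [-6.7 16.6 14.2] w 45.2 | off [-0.8437  0.0902  0.1412] z [-0.001  0.003 -1.   ]
cross bubble (np.float64(145.0), np.float64(168.0), np.float64(156.5)) dark [] mid 149.5
long bubble (np.float64(41.0), np.float64(67.0), np.float64(54.0)) dark [35. 36.] mid 53.5
```

>>> {"op": "arm_command", "data": {
  "claw": [1,1,1,1,1,1,1,1,1,1],
  "offset": [
    [0,0,0],
    [0,0,0],
    [0,0,0],
    [0,0,0],
    [0,0,-0.05],
    [0,0,-0.1],
    [0,0,-0.15],
    [0,0,-0.2],
    [0,0,-0.23],
    [0,0,-0.23]
  ],
  "turn": [0,0,0,0,0,0,0,0,0,0]
}}

```text
time_s: 4.28
position: [628.8, -112.7, 281.4]
tool_rot: [3.109, -0.438, 0.014]
force: [0.2, 0.7, 0.8]
grip_width: 84.9
finger_force: 0.0
```

```bash
python3 -c "
from h import *
go([468,234.2,275])"
```

```text
t 4.28 pos [ 628.8 -112.7  281.4] yaw -0.28 q6 1.57 F [0.2 0.7 0.8] w 84.9 | off [-0.3338 -0.3854  0.0055] z [ 0.008 -0.003 -1.   ]
```

>>> {"op": "arm_command", "data": {
  "claw": [1,1,1,1,1,1,1,1,1,1],
  "offset": [
    [-0.334,-0.385,0],
    [-0.334,-0.385,0],
    [-0.334,-0.385,0],
    [-0.334,-0.385,0],
    [-0.334,-0.385,0],
    [-0.334,-0.385,0],
    [-0.334,-0.385,0],
    [-0.334,-0.385,0],
    [-0.334,-0.385,0],
    [-0.334,-0.385,0]
  ],
  "turn": [0,0,0,0,0,0,0,0,0,0]
}}

```text
time_s: 5.12
position: [463.8, 238.4, 275.2]
tool_rot: [-3.111, 0.433, 0.001]
force: [0.5, 1.2, -0.8]
grip_width: 85.5
finger_force: 0.0
```

```bash
python3 -c "
from h import *
go([468,234.2,103])"
```

```text
t 5.12 pos [463.8 238.4 275.2] yaw -0.276 q6 2.19 F [ 0.5  1.2 -0.8] w 85.5 | off [0.0071 0.0039 0.2297] z [-0.001  0.    -1.   ]
```

>>> {"op": "arm_command", "data": {
  "claw": [1,1,1,1,1],
  "offset": [
    [0.006,0.003,0.05],
    [0.006,0.003,0.1],
    [0.006,0.003,0.14],
    [0.006,0.003,0.14],
    [0.006,0.003,0.14]
  ],
  "turn": [0,0,0,0,0]
}}

```text
time_s: 5.53
position: [470.0, 230.7, 169.9]
tool_rot: [3.109, -0.438, -0.004]
force: [0.0, -0.2, 0.3]
grip_width: 85.4
finger_force: 0.0
```

```bash
python3 -c "
from h import *
go([468,234.2,103])"
```

```text
t 5.53 pos [470.  230.7 169.9] yaw -0.28 q6 2.18 F [ 0.  -0.2  0.3] w 85.4 | off [-0.0036 -0.004   0.0892] z [-0.003 -0.001 -1.   ]
```

>>> {"op": "arm_command", "data": {
  "claw": [1,1,1,1,-1,-1,-1,-1,-1,-1],
  "offset": [
    [-0.0035,-0.004,0.04],
    [-0.0035,-0.004,0.08],
    [-0.0035,-0.004,0.089],
    [-0.0035,-0.004,0.089],
    [-0.0035,-0.004,0.089],
    [-0.0035,-0.004,0.089],
    [-0.0035,-0.004,0.089],
    [-0.0035,-0.004,0.089],
    [-0.0035,-0.004,0.089],
    [-0.0035,-0.004,0.089]
  ],
  "turn": [0,0,0,0,0,0,0,0,0,0]
}}

```text
time_s: 6.37
position: [469.0, 234.8, 105.5]
tool_rot: [-3.11, 0.437, -0.004]
force: [-1.2, -2.0, 10.2]
grip_width: 45.4
finger_force: 39.3
```

>>> {"op": "arm_command", "data": {
  "claw": [-1,-1,-1,-1,-1,-1,-1,-1,-1,-1],
  "offset": [
    [0,0,0],
    [0,0,0],
    [0,0,0],
    [0,0,0],
    [0,0,0],
    [0,0,0],
    [0,0,0],
    [0,0,0],
    [0,0,0],
    [0,0,0]
  ],
  "turn": [-0.07,-0.14,-0.21,-0.28,-0.35,-0.42,-0.477,-0.477,-0.477,-0.477]
}}

```text
time_s: 7.2
position: [468.9, 236.2, 105.6]
tool_rot: [-3.054, -0.731, -0.005]
force: [-3.5, 12.4, 9.5]
grip_width: 45.1
finger_force: 39.5
```

```bash
python3 -c "
from h import *
go([0,0,0]);bub('t2')"
```

```text
t 7.2 pos [468.9 236.2 105.6] yaw 0.47 q6 1.44 F [-3.5 12.4  9.5] w 45.1 | off [-0.7005 -0.0021  0.1381] z [ 0.003  0.002 -1.   ]
cross bubble (np.float64(137.0), np.float64(163.0), np.float64(150.0)) dark [] mid 149.5
long bubble (np.float64(41.0), np.float64(67.0), np.float64(54.0)) dark [35. 36.] mid 53.5
```

Both bubbles are centred. Next I'll release and go to the brake.

>>> {"op": "arm_command", "data": {
  "claw": [1,1,1,1,1,1,1,1,1,1],
  "offset": [
    [0,0,0],
    [0,0,0],
    [0,0,0],
    [0,0,0],
    [0,0,-0.05],
    [0,0,-0.1],
    [0,0,-0.15],
    [0,0,-0.2],
    [0,0,-0.23],
    [0,0,-0.23]
  ],
  "turn": [0,0,0,0,0,0,0,0,0,0]
}}

```text
time_s: 8.08
position: [469.6, 235.0, 281.2]
tool_rot: [-3.055, -0.731, -0.012]
force: [0.2, 0.4, 0.1]
grip_width: 84.9
finger_force: 0.0
```

```bash
python3 -c "
from h import *
bub('t3');go(sw(72,0,275));print(sw(72,0,0))"
```

```text
cross bubble (np.float64(137.0), np.float64(163.0), np.float64(150.0)) dark [] mid 149.5
long bubble (np.float64(41.0), np.float64(67.0), np.float64(54.0)) dark [35. 36.] mid 53.5
t 8.13 pos [468.9 234.8 278.6] yaw 0.47 q6 1.44 F [-0.2  0.7 -0.7] w 85.2 | off [0.0568 0.2895 0.0053] z [ 0.004  0.001 -1.   ]
[605.17177784  60.38426341   0.        ]
```

>>> {"op": "arm_command", "data": {
  "claw": [-1,-1,-1,-1,-1,-1,-1,-1,-1,-1],
  "offset": [
    [0.057,0.2895,0],
    [0.057,0.2895,0],
    [0.057,0.2895,0],
    [0.057,0.2895,0],
    [0.057,0.2895,0],
    [0.057,0.2895,0],
    [0.057,0.2895,0],
    [0.057,0.2895,0],
    [0.057,0.2895,0],
    [0.057,0.2895,0]
  ],
  "turn": [0.06,0.12,0.18,0.24,0.3,0.317,0.317,0.317,0.317,0.317]
}}

```text
time_s: 8.97
position: [603.9, 61.8, 276.2]
tool_rot: [-3.141, 0.041, 0.001]
force: [-0.6, -0.4, 0.7]
grip_width: 0.2
finger_force: 0.0
```

```bash
python3 -c "
from h import *
go(sw(72,0,213));snap('wrist','w2')"
```

```text
t 8.97 pos [603.9  61.8 276.2] yaw -0.026 q6 1.59 F [-0.6 -0.4  0.7] w 0.2 | off [0.0017 0.0018 0.0842] z [-0.001  0.    -1.   ]
```

View pics/w2.png

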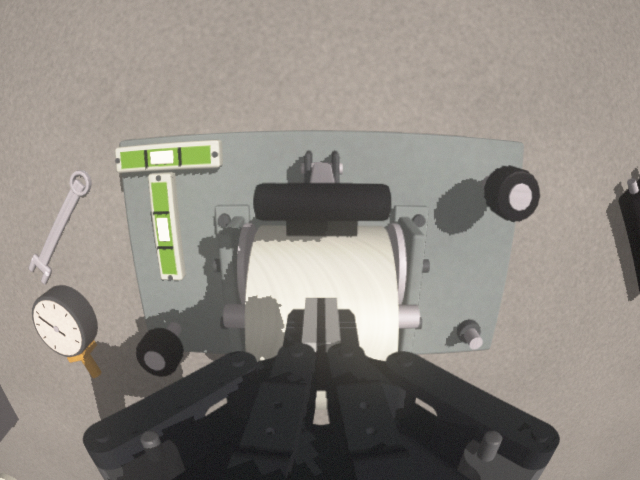

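The wrist view shows both bubbles between their lines, and the shut fingers sit short of the bar at (322,202). I'll descend and push.

>>> {"op": "arm_command", "data": {
  "claw": [-1,-1,-1,-1,-1,-1],
  "offset": [
    [0,0,0.03],
    [0,0,0.06],
    [0,0,0.084],
    [0,0,0.084],
    [0,0,0.084],
    [0,0,0.084]
  ],
  "turn": [0,0,0,0,0,0]
}}

```text
time_s: 9.52
position: [605.1, 61.0, 214.6]
tool_rot: [3.141, -0.043, 0.002]
force: [0.3, 0.1, 0.6]
grip_width: -0.3
finger_force: 0.0
```

```bash
python3 -c "
from h import *
go(sw(139,0,212))"
```

```text
t 9.52 pos [605.1  61.  214.6] yaw -0.027 q6 1.59 F [0.3 0.1 0.6] w -0.3 | off [0.0895 0.0009 0.0036] z [ 0.001 -0.    -1.   ]
```

>>> {"op": "arm_command", "data": {
  "claw": [-1,-1,-1,-1,-1,-1,-1,-1,-1,-1],
  "offset": [
    [0.012,0,0],
    [0.024,0,0],
    [0.036,0,0],
    [0.046,0,0.001],
    [0.056,0,0.002],
    [0.066,0,0.003],
    [0.076,0,0.004],
    [0.083,0,0.004],
    [0.087,0,0.004],
    [0.087,0,0.004]
  ],
  "turn": [0,0,0,0,0,0,0,0,0,0]
}}

```text
time_s: 10.35
position: [668.6, 58.7, 209.1]
tool_rot: [3.141, -0.044, -0.012]
force: [-11.3, 1.1, -4.2]
grip_width: 0.0
finger_force: 5.7
```

```bash
python3 -c "
from h import *
go(sw(139,0,212)); c=snap('top','t4')
for p in (sw(112,0,206),sw(160,0,198)):print(proj(c,p))
a=c['pixels'][170:290,222:388]; 
u,v=proj(c,sw(130,-28,202)); print(c['pixels'][int(v)-14:int(v)+14,int(round(u))].mean(1).round())
print(int(v)-14)
"
```

```text
t 10.35 pos [668.6  58.7 209.1] yaw -0.028 q6 1.59 F [-11.3   1.1  -4.2] w 0.0 | off [ 0.0047  0.0002 -0.0039] z [-0.007  0.    -1.   ]
(np.float64(302.8955430812025), np.float64(197.49180950205215))
(np.float64(303.07806923442655), np.float64(179.15096400425543))
[ 78.  76.  75.  73.  68.  60.  51.  56.  47.  44.  43.  45.  47.  39.
  43.  38.  99. 117. 105.  99. 106. 108. 104. 101. 102.  99.  99.  93.]
176
```

>>> {"op": "arm_command", "data": {
  "claw": [-1,-1,-1,-1,-1],
  "offset": [
    [0.003,0,0],
    [0.006,0,0],
    [0.008,0,0],
    [0.01,0,0],
    [0.01,0,0]
  ],
  "turn": [0,0,0,0,0]
}}

```text
time_s: 10.82
position: [672.3, 58.7, 208.2]
tool_rot: [3.141, -0.044, -0.028]
force: [-33.8, 0.5, 1.4]
grip_width: 0.1
finger_force: 16.7
```

```bash
python3 -c "
from h import *
go(sw(139,0,212))"
```

```text
t 10.82 pos [672.3  58.7 208.2] yaw -0.028 q6 1.59 F [-33.8   0.5   1.4] w 0.1 | off [-0.0003  0.0002 -0.005 ] z [-0.018 -0.    -1.   ]
```

The force of 34 N shows the lever is at its stop. I'll back off.

>>> {"op": "arm_command", "data": {
  "claw": [-1,-1,-1,-1,-1,-1,-1,-1,-1,-1],
  "offset": [
    [-0.02,0,0],
    [-0.045,0,0],
    [-0.07,0,-0.01],
    [-0.08,0,-0.06],
    [-0.08,0,-0.09],
    [-0.13,0,-0.09],
    [-0.18,0,-0.09],
    [-0.24,0,-0.09],
    [-0.245,0,-0.09],
    [-0.245,0,-0.09]
  ],
  "turn": [0,0,0,0,0,0,0,0,0,0]
}}

```text
time_s: 11.65
position: [492.9, 63.7, 279.2]
tool_rot: [3.141, -0.044, 0.003]
force: [0.7, 0.7, 0.5]
grip_width: -0.1
finger_force: 0.0
```

Run:
```python
from h import *
go(sw(-41,0,224)); c=snap('top','t5')
a=c['pixels'][170:290,222:388]; cv2.imwrite('pics/c5.png',cv2.resize(a[:,:,::-1],None,fx=4.8,fy=4.8,interpolation=cv2.INTER_CUBIC))
for f in np.arange(.9,1.5,.1): print(round(f,2),[tuple(np.round(proj(c,sw(-75*np.sin(f),y,130+75*np.cos(f))),1)) for y in(-40,40)])
```

```text
t 11.65 pos [492.9  63.7 279.2] yaw -0.028 q6 1.59 F [0.7 0.7 0.5] w -0.1 | off [-0.001   0.0003  0.0736] z [ 0.002 -0.    -1.   ]
0.9 [(np.float64(318.5), np.float64(265.0)), (np.float64(287.4), np.float64(264.9))]
1.0 [(np.float64(318.5), np.float64(266.7)), (np.float64(287.5), np.float64(266.6))]
1.1 [(np.float64(318.5), np.float64(268.2)), (np.float64(287.7), np.float64(268.1))]
1.2 [(np.float64(318.5), np.float64(269.3)), (np.float64(287.8), np.float64(269.2))]
1.3 [(np.float64(318.5), np.float64(270.2)), (np.float64(288.0), np.float64(270.1))]
1.4 [(np.float64(318.5), np.float64(270.8)), (np.float64(288.1), np.float64(270.7))]
```

View pics/c5.png

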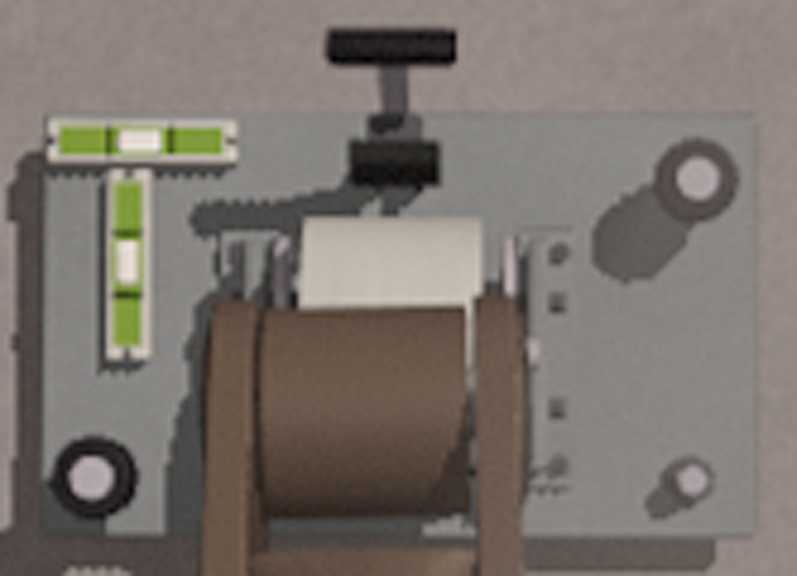

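The brake is clearly off, with the bar at (391,46), and both bubbles are centred. The line is about 1.12 rad from the top on the near side. I'll touch the rim.

>>> {"op": "arm_command", "data": {
  "claw": [-1,-1,-1,-1,-1,-1],
  "offset": [
    [0,0,0.03],
    [0,0,0.055],
    [0,0,0.068],
    [0,0,0.072],
    [0,0,0.074],
    [0,0,0.074]
  ],
  "turn": [0,0,0,0,0,0]
}}

```text
time_s: 12.2
position: [494.8, 63.5, 223.4]
tool_rot: [3.141, -0.044, 0.0]
force: [-5.8, -0.4, 12.6]
grip_width: -0.0
finger_force: 6.6
```

```bash
python3 -c "
from h import *
go(sw(-41,0,224))"
```

```text
t 12.2 pos [494.8  63.5 223.4] yaw -0.028 q6 1.59 F [-5.8 -0.4 12.6] w -0.0 | off [-0.0035  0.     -0.0008] z [ 0. -0. -1.]
```

>>> {"op": "arm_command", "data": {
  "claw": [-1,-1,-1,-1,-1,-1,-1,-1,-1,-1],
  "offset": [
    [0.0053,0,-0.0015],
    [0.0107,0,-0.003],
    [0.016,0,-0.0045],
    [0.0213,0,-0.0055],
    [0.0267,0,-0.0062],
    [0.032,0,-0.0067],
    [0.0373,0,-0.0068],
    [0.0427,0,-0.0068],
    [0.048,0,-0.0068],
    [0.0533,0,-0.0068]
  ],
  "turn": [0,0,0,0,0,0,0,0,0,0]
}}

```text
time_s: 13.03
position: [536.6, 62.3, 229.9]
tool_rot: [3.141, -0.045, 0.009]
force: [0.1, -0.6, 16.2]
grip_width: 0.4
finger_force: 8.4
```

```bash
python3 -c "
from h import *
go(sw(40,0,224))"
```

```text
t 13.03 pos [536.6  62.3 229.9] yaw -0.028 q6 1.59 F [ 0.1 -0.6 16.2] w 0.4 | off [ 0.0488 -0.      0.0081] z [ 0.006 -0.    -1.   ]
```

>>> {"op": "arm_command", "data": {
  "claw": [-1,-1,-1,-1,-1,-1,-1,-1,-1,-1],
  "offset": [
    [0.0053,0,0],
    [0.0107,0,0],
    [0.016,0,0],
    [0.0213,0,0.0005],
    [0.0267,0,0.0013],
    [0.032,0,0.0024],
    [0.0373,0,0.0037],
    [0.0427,0,0.0054],
    [0.0427,0,0.0054],
    [0.0427,0,0.0054]
  ],
  "turn": [0,0,0,0,0,0,0,0,0,0]
}}

```text
time_s: 13.87
position: [567.6, 61.4, 224.2]
tool_rot: [3.141, -0.045, 0.005]
force: [3.0, 0.2, 6.8]
grip_width: -0.2
finger_force: 3.7
```

>>> {"op": "arm_command", "data": {
  "claw": [-1,-1,-1,-1,-1,-1,-1,-1,-1],
  "offset": [
    [0,0,-0.01],
    [0,0,-0.04],
    [0,0,-0.09],
    [0,0,-0.13],
    [-0.05,0,-0.13],
    [-0.1,0,-0.13],
    [-0.13,0,-0.13],
    [-0.13,0,-0.13],
    [-0.13,0,-0.13]
  ],
  "turn": [0,0,0,0,0,0,0,0,0]
}}

```text
time_s: 14.62
position: [468.0, 64.4, 321.8]
tool_rot: [3.141, -0.044, 0.002]
force: [1.0, -0.3, 0.8]
grip_width: -0.1
finger_force: 0.0
```

```bash
python3 -c "
from h import *
go(sw(-30,0,230)); c=snap('wrist','w3');print(c['fx'],c['cx'],c['cy'],c['origin'],rot(c['orientation']).round(4))"
```

```text
t 14.62 pos [468.   64.4 321.8] yaw -0.028 q6 1.6 F [ 1.  -0.3  0.8] w -0.1 | off [0.0468 0.0003 0.1225] z [ 0.001 -0.    -1.   ]
371.64829954431775 320.7131557363488 241.48676767378032 [550.26450811  62.11914839 439.8704662 ] [[-2.830e-02 -9.470e-01 -3.200e-01]
 [-9.996e-01  2.690e-02  8.700e-03]
 [ 3.000e-04  3.201e-01 -9.474e-01]]
```

View pics/w3.png

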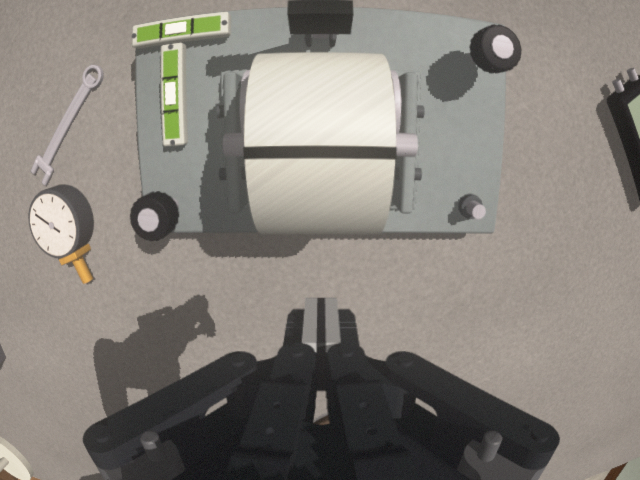

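The line is at (320,152), near the top of the rim. I'll compute its angle.

```bash
cat >> h.py <<'E'
def fish(c,p):
    q=rot(c['orientation']).T@(np.array(p)-np.array(c['origin'])); r=np.hypot(q[0],q[1]); k=c['fx']*np.arctan2(r,q[2])/r
    return np.array([c['cx']+k*q[0],c['cy']+k*q[1]])
def line():
    c=capture('wrist'); f=np.arange(-.8,.8,.01)
    for y in(-25,0,25):
        uv=np.array([fish(c,sw(75*np.sin(a),y,130+75*np.cos(a))) for a in f]).astype(np.float32)
        g=cv2.remap(c['pixels'],uv[None,:,0],uv[None,:,1],cv2.INTER_LINEAR)[0].mean(1); w=np.clip(110-g,0,None)
        m=w>0; print(y,'line angle from top (+x):',(f*w).sum()/max(w.sum(),1e-9),f[m].min() if m.any() else 0,f[m].max() if m.any() else 0)
    uv=[fish(c,sw(*p)) for p in((100,-170,110),(-70,170,110),(-70,-170,85))];print(np.round(uv,1))
E
python3 -c "
from h import *
line()"
```

```text
-25 line angle from top (+x): -0.039546961325966225 -0.0799999999999994 0.010000000000000675
0 line angle from top (+x): -0.03961672473867533 -0.0799999999999994 6.661338147750939e-16
25 line angle from top (+x): -0.036024667931688174 -0.0799999999999994 0.010000000000000675
[[502.2  45.7]
 [148.8 219.1]
 [482.8 212.6]]
```

It is about 0.04 rad short (3 mm). I'll give it one small corrective stroke.

```bash
python3 -c "
from h import *
go(sw(-3,0,238))"
```

```text
t 14.72 pos [469.2  64.3 321.2] yaw -0.028 q6 1.6 F [-0.1  0.9  0.8] w -0.1 | off [8.13e-02 1.00e-04 1.11e-01] z [ 0.001 -0.    -1.   ]
```

>>> {"op": "arm_command", "data": {
  "claw": [-1,-1,-1,-1,-1,-1,-1,-1,-1],
  "offset": [
    [0.04,0,0],
    [0.081,0,0],
    [0.081,0,0.03],
    [0.081,0,0.07],
    [0.081,0,0.1],
    [0.081,0,0.111],
    [0.081,0,0.111],
    [0.081,0,0.111],
    [0.081,0,0.111]
  ],
  "turn": [0,0,0,0,0,0,0,0,0]
}}

```text
time_s: 15.47
position: [529.9, 62.6, 238.9]
tool_rot: [3.141, -0.044, 0.003]
force: [-0.7, -1.0, -0.2]
grip_width: 0.2
finger_force: 0.0
```

```bash
python3 -c "
from h import *
go(sw(-3,0,229.7))"
```

```text
t 15.47 pos [529.9  62.6 238.9] yaw -0.028 q6 1.59 F [-0.7 -1.  -0.2] w 0.2 | off [0.0004 0.0002 0.0122] z [ 0.002 -0.    -1.   ]
```

>>> {"op": "arm_command", "data": {
  "claw": [-1,-1,-1,-1,-1,-1,-1,-1,-1,-1],
  "offset": [
    [0,0,0.005],
    [0,0,0.009],
    [0,0,0.0115],
    [0,0,0.0125],
    [0,0,0.0125],
    [0.0015,0,0.0125],
    [0.003,0,0.0125],
    [0.0043,0,0.0125],
    [0.0043,0,0.0125],
    [0.0043,0,0.0125]
  ],
  "turn": [0,0,0,0,0,0,0,0,0,0]
}}

```text
time_s: 16.3
position: [533.3, 62.5, 229.9]
tool_rot: [3.141, -0.044, 0.006]
force: [0.1, 0.6, 11.1]
grip_width: 0.1
finger_force: 5.9
```

>>> {"op": "arm_command", "data": {
  "claw": [-1,-1,-1,-1,-1,-1,-1,-1,-1,-1],
  "offset": [
    [0,0,-0.008],
    [0,0,-0.03],
    [0,0,-0.08],
    [0,0,-0.13],
    [-0.05,0,-0.13],
    [-0.08,0,-0.13],
    [-0.08,0,-0.13],
    [-0.08,0,-0.13],
    [-0.08,0,-0.13],
    [-0.08,0,-0.13]
  ],
  "turn": [0,0,0,0,0,0,0,0,0,0]
}}

```text
time_s: 17.13
position: [473.0, 64.2, 325.6]
tool_rot: [3.141, -0.044, 0.0]
force: [-0.1, 0.0, 0.7]
grip_width: -0.1
finger_force: 0.0
```

```bash
python3 -c "
from h import *
line();go([0,0,0]);snap('wrist','w4')"
```

```text
-25 line angle from top (+x): 0.011771428571429246 -0.02999999999999936 0.06000000000000072
0 line angle from top (+x): 0.010916870415648596 -0.02999999999999936 0.05000000000000071
25 line angle from top (+x): 0.013359762140734078 -0.02999999999999936 0.06000000000000072
[[500.3  50.2]
 [150.9 221.9]
 [480.8 215.2]]
t 17.18 pos [473.   64.2 325.5] yaw -0.028 q6 1.6 F [-0.3  0.4  0.6] w -0.2 | off [-0.6278  0.1034  0.4343] z [-0. -0. -1.]
```

View pics/w4.png

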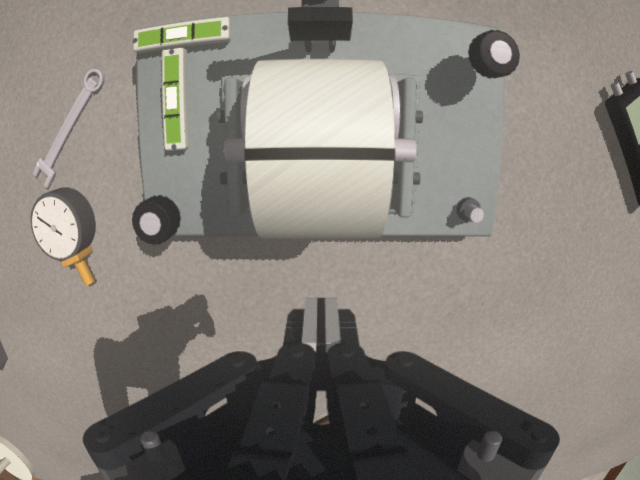

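The line now measures within about 0.01 rad of the top, at (320,154). Both bubbles are centred, the brake is off and the arm is clear, so I'm handing in.

```bash
python3 -c "
from h import *
print(job_done())"
```

```text
the job is handed in; nothing more can be done
None
```

The job is handed in at about 17 s of the 72 s allowed: both vials are level, the brake is fully off, and the pulley stands still with its line about 0.01 rad from straight up; the gauge, calibrator and spanner were not touched.

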